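Snap the dust cap onto the floating docking socket

TASK

Put the dust cap on the round docking socket: pick it up by pinching its two spring tabs together, keep them pinched while you fit the cap squarely into the socket and press it fully home against its seal, then let the tabs go so that their lugs spring out under the socket's lip and lock the cap. The socket ring floats on its mount, so feel for it and do not force the cap, and leave the other things on the bench where they are.

Things in the scene. Friction and masses are not known exactly. Their poses are not given: they have to be found in the camera images.
- cap: Black plastic dust cap with grey tabs, 90 mm across, 33 mm high, about 0.1 kg, lying on the bench tabs up. Origin: centre of the underside of its skirt; z up along its axis, y the line on which the tabs move. Skirt 36.2 mm radius, 12 mm tall, foot chamfered 1.2 mm. Flange 45 mm radius, 12 to 15.5 mm above the origin, with a 0.8 mm bead round its edge.
- cap_fins (a point): Centre of the flange's flat top, 15.5 mm above the cap's origin, axes as the cap. The tabs are two upright fins that rise 17.5 mm from here, 26 mm wide along x, 4 mm thick, outer faces 44 mm apart (y) sprung out, 34 mm fully pinched. Fingers can come down outside them until they rest on the flange. A grip of 30 to 60 N holds both tabs at their stops.
- tab_a (a joint): Travel of the tab on the cap's +y side (m): 0 sprung out, 0.005 fully pinched; spring 3 N at 0, 10.5 N at 0.005. Its lug, 2.7 to 6.2 mm above the cap's origin, sticks out of the skirt to 41 mm radius when sprung out and lies inside the skirt only when fully pinched. Its flat underside keeps an unpinched cap from going in.
- tab_b (a joint): The same for the tab on the cap's -y side.
- dock: Grey docking block fixed to the bench, 140 (x) by 132 (y) by 60 mm high, cable gland on its +x side, origin in the centre of its underside. On it a floating plate with a steel socket ring, 94 mm outside. Ring and plate slide level up to 7 mm each way along the block's x and y, start anywhere there (no reading gives where), give way to about 3 N, stay where left; they never tilt or sink.
- dock_mouth (a point): Middle of the ring's float range at the height of its top face, 60 mm above the bench; fixed to the block, axes as the block (z up). Bore of the ring: 37.5 mm radius, 1.3 mm more than the cap's skirt; lip 4 mm thick with a flat top out to 47 mm radius; below it a groove of 43 mm radius. More than 30 N between cap and docking block damages its contacts.
- dock_seal (a point): Top of the sprung rubber seal inside the ring at mid float, 8 mm below dock_mouth, axes as the block. Met by the skirt's foot, it pushes back 1 N, and 2.5 N more per mm. The lugs are clear below the lip once the foot is 10.2 mm below the ring's top face; the flange meets the ring at 12 mm (about 11 N). A latched cap rests about 10.2 mm down, held up against the lip by the seal.
- driver_blue: Bystander: blue-handled screwdriver, 167 mm, lying on the bench; origin under its middle.
- spanner_13: Bystander: steel combination spanner, 177 mm, lying on the bench; origin under its middle.
- tape_black: Bystander: roll of black tape, 55 mm across, 19 mm high, lying flat; origin under its middle.

How it is judged:
By the outcome, as a careful person would: the job done as asked, in the order asked, and still so for the second after the job is handed in, with the robot touching nothing.
It also fails if it takes over 45 s, if anything falls off the work surface, if the arm or the gripper's body presses on something with over 40 N, if the wrist force passes 120 N, or if a joint passes its speed limit or range.

ROBOT

A 6-joint arm with a two-finger parallel gripper is mounted at the origin on the work surface; the furniture and walls round the work are solid. World frame = base frame: x ahead of the robot, y to its left, z up, the work surface at z = 0. Lengths are in m, angles in rad, forces in N, time in s.
With the tool pointing down it reaches from about 0.225 to 0.725 m from the base axis. Payload 3.1 kg.
Tool frame: the origin (TCP) lies on the centre line of the jaws, within the pads' length; the fingertips stand 11 mm ahead of it and the grasp point (between the pads) lies 8 mm behind it; z points along the fingers, y is the line along which they close (so a half turn about z gives the same grasp; the last joint's range is limited). The gripper opens to 85 mm and grips with 20 to 120 N. Pads are 22 mm wide; open, the fingers measure 114 mm over their backs; the gripper's body (76 mm by 85 mm) begins 54 mm behind the grasp point. The pads swing forward as they close: fully open they stand 13 mm farther back than shut.
Start: joints at [1.205, 0.048, 0.099, 1.622, 0, 1.443], TCP at [0.124, 0.51, 0.214] pointing down, gripper open.
Joint ranges: [-2.91, 2.91], [-0.99, 1.94], [-1.21, 1.42], [-2.12, 2.29], [-1.49, 1.47], [-3.14, 3.14]. Speed limits (rad/s): [2.79, 2.79, 3.14, 3.14, 3.14, 3.14].

INTERFACE

Orientations are given as a unit quaternion [w, x, y, z].
In Python, from workcell import env gives the robot as it stands.
- The arm moves only by the tool jog_arm, never from a script. Its argument "motion" is text: rows parted by semicolons, each of 7 numbers parted by spaces: the shift along the world's x, y, z in units of 40 mm (1.0 is 40 mm), then the turn, a rotation vector about the world's x, y, z in degrees, then the finger opening in mm, from 0 to 85.4. In form: dx dy dz rx ry rz fingers; .... A call has 1 to 5 rows; each row shifts and turns the commanded pose from where the row before left it; what a row does not reach is not made up. A row lasts 1/8 s, in which the tool goes at most 62.5 mm and 10.7 degrees, less where a joint would pass 70% of its speed; a pose out of reach is approached as far as the arm can. A call is refused whole if a number of a shift passes 1 or a number of a turn 10.7, either way. A call with a gripper value outside its range is refused whole. The fingers move at their own pace and stop on an object; "squeeze" is the grip in N (left out, the last holds). Time passes only in rows, so rows that do not move let the fingers close. It gives the time, the measured TCP pose, the force, the opening and the grip force at its end, in the units of the state.
- env.get_obs(): the state, without advancing time (a new reading comes with each control period).
- env.camera(name): name is "scene" or "top" or "wrist"; returns a dict with "color" (400x640x3 uint8, red, green, blue), "intrinsics" (3x3 intrinsics, pixels), "dist_coeffs" ([k1, k2, p1, p2, k3] as OpenCV has them; the pictures are not rectified), "R" (3x3) and "t" (3): a world point X has camera coordinates R X + t; the wrist camera has in their place "tool_from_camera" (4x4, takes a point from camera to tool coordinates, whose origin is the TCP and whose axes are the flange's). Camera axes: x right, y down, z forward; pixel columns grow to the right and rows downward; lengths in m; the calibration is good to about 2 mm. A picture is of the moment at which its call begins: read the wrist's pose just before it. There is no depth.
- env.finish_job(): hands the job in; it is judged then, once.
Trained networks look in a picture, given as the dict that the camera call returned (one of the last four; its "shot" number tells which), for a name from the list of things; names that differ only in an ending like _2 or _b are one class to them, and where a whole thing is asked for, a point or a joint stands for the part that bears it (a point fixed in the world has none). Each returns a list of dicts, best first, with "conf" (0 to 1); they miss things now and then, are a little off and sometimes report something else, mostly with a low value. They report only what shows in the picture. A call takes as long as a camera call.
- env.look_for(picture, target): "box" ([left, top, right, bottom] in pixels, round what is visible of it).
- env.masks_of(picture, target): "pixels" (400x640 bool, what is visible of it) and "box" ([left, top, right, bottom] in pixels, round what is visible of it).
- env.pinpoint(picture, target): "xy" ([column, row] in pixels: a listed point, or the origin of a listed thing).
The state is a dict: "t": time; "joint_positions": joint angles; "qd": joint speeds; "tau": joint torques, N m; "tcp_pos": TCP position; "tcp_rot": TCP orientation; "wrist_force": force on the tool from outside, world axes, zero at the start; "moment": the same for the moment, N m; "finger_gap": finger opening in m; "finger_force": force on a finger pad.
Only numpy, scipy, OpenCV 4.12 (cv2) and the standard library are available. Lean on these libraries where they do the work, as an engineer would, in place of code of your own. Each camera call takes 0.05 s, during which the arm holds its last target. There are 200 camera calls.

## Working session

There is one attempt and no reset: what is moved stays moved. The work goes in short steps, Python scripts to look and compute and a tool call to move; the robot and the scene stay as the last step left them, time stands still between calls to the robot, and variables do not carry over. Pictures are saved under pics/ and viewed, at most 10 in all, crops included, and the job is handed in when it is done.

Besides the shell and the picture viewer there is one more tool, called after "Request:" as name(argument=value, ...) on one line, values as JSON. jog_arm: Moves the arm, as the interface text tells. Its arguments: {"type":"object","properties":{"motion":{"type":"string"},"squeeze":{"type":"number"}},"required":["motion"]}

```bash
mkdir -p pics; cat > h.py <<'E'
import numpy as np, cv2
from workcell import env
from scipy.spatial.transform import Rotation as Rn
def q2R(q): return Rn.from_quat([q[1],q[2],q[3],q[0]]).as_matrix()
def pose(name,o,pic):
    if name!='wrist': return np.array(pic['R']),np.array(pic['t'])
    T=np.eye(4);T[:3,:3]=q2R(o['tcp_rot']);T[:3,3]=o['tcp_pos']
    C=np.linalg.inv(T@np.array(pic['tool_from_camera']));return C[:3,:3],C[:3,3]
def snap(name):
    o=env.get_obs();p=env.camera(name);R,t=pose(name,o,p);return p,R,t
def ray(p,R,t,xy,z):
    n=cv2.undistortPoints(np.array([[xy]],float),np.array(p['intrinsics']),np.array(p['dist_coeffs']))[0,0]
    d=R.T@np.array([n[0],n[1],1]);c=-R.T@t
    return c+d*(z-c[2])/d[2]
def proj(p,R,t,X):
    return cv2.projectPoints(np.array(X,float).reshape(-1,3),cv2.Rodrigues(R)[0],t,np.array(p['intrinsics']),np.array(p['dist_coeffs']))[0][:,0]
def save(p,f): cv2.imwrite('pics/'+f,p['color'][:,:,::-1])
E
cat > a.py <<'E'
from h import *
for n in ['top','scene']:
    p,R,t=snap(n);save(p,n+'1.png');print(n,-R.T@t)
    for k,z in [('cap',0),('cap_fins',.0155),('dock',0),('dock_mouth',.06),('dock_seal',.052),('driver_blue',0),('spanner_13',0),('tape_black',0)]:
        for r in env.pinpoint(p,k)[:2]: print(k,round(r['conf'],2),np.round(r['xy'],1),np.round(ray(p,R,t,r['xy'],z),4))
o=env.get_obs();print(o)
E
python3 a.py
```

```text
top [ 0.31013198 -0.00710924  1.0651041 ]
cap 0.76 [269.  199.6] [0.4578 0.1414 0.    ]
cap_fins 0.94 [270.4 198.5] [0.4586 0.1357 0.0155]
cap_fins 0.34 [359.4 202.8] [ 0.4508 -0.0947  0.0155]
dock 0.66 [357.4 202.3] [ 0.4542 -0.0908  0.    ]
dock_mouth 0.6 [363.  198.8] [ 0.455  -0.0999  0.06  ]
dock_seal 0.9 [358.4 200.8] [ 0.4509 -0.0892  0.052 ]
driver_blue 0.74 [273.8 240. ] [0.3522 0.1255 0.    ]
spanner_13 0.64 [205.2 194.3] [0.4695 0.3125 0.    ]
tape_black 0.69 [450.  228.9] [ 0.3875 -0.3343  0.    ]
scene [-0.1815058  -0.7987993   1.05066225]
cap 0.64 [309.8 181.8] [0.473  0.1336 0.    ]
cap_fins 0.62 [306.2 180.7] [0.4572 0.1304 0.0155]
dock 0.91 [350.1 229.4] [ 0.4512 -0.0959  0.    ]
dock_mouth 0.91 [349.1 215.4] [ 0.4451 -0.0939  0.06  ]
dock_seal 0.71 [351.6 217. ] [ 0.452 -0.097  0.052]
dock_seal 0.48 [278.1 152.5] [0.4379 0.2576 0.052 ]
driver_blue 0.63 [275.7 201.6] [0.3392 0.1215 0.    ]
spanner_13 0.62 [279.  154.3] [0.4675 0.3029 0.    ]
spanner_13 0.37 [307.1 180.7] [0.4691 0.1427 0.    ]
tape_black 0.6 [387.  296.2] [ 0.3856 -0.3292  0.    ]
tape_black 0.46 [349.3 214.6] [ 0.4855 -0.049   0.    ]
{'t': 0.9, 'joint_positions': array([ 1.20519307e+00,  4.80280670e-02,  9.92616599e-02,  1.62196077e+00,
       -3.83920131e-05,  1.44298390e+00]), 'qd': array([ 0.00037583, -0.00048319, -0.00203794, -0.00156123,  0.00032275,
       -0.0003256 ]), 'tau': array([ 1.00262361e-03, -3.38637793e+01,  3.20158768e+01,  7.69565067e-04,
       -2.46744239e-04, -2.34784522e-06]), 'tcp_pos': array([0.1237098 , 0.51024992, 0.2144279 ]), 'tcp_rot': array([2.70589836e-05, 1.18615489e-01, 9.92940262e-01, 2.88423689e-05]), 'wrist_force': array([-0.0361364 , -0.16458177, -0.5394194 ]), 'moment': array([ 0.05163606, -0.00246852,  0.0025526 ]), 'finger_force': 0.0, 'finger_gap': 0.08569397812352383}
```

```bash
python3 -c "
import cv2
a=cv2.imread('pics/top1.png')[130:270,180:480]; a=cv2.resize(a,None,fx=2.6,fy=2.6,interpolation=cv2.INTER_CUBIC)
cv2.imwrite('pics/top1c.png',a)"
```

```text
(no output)
```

View pics/top1c.png

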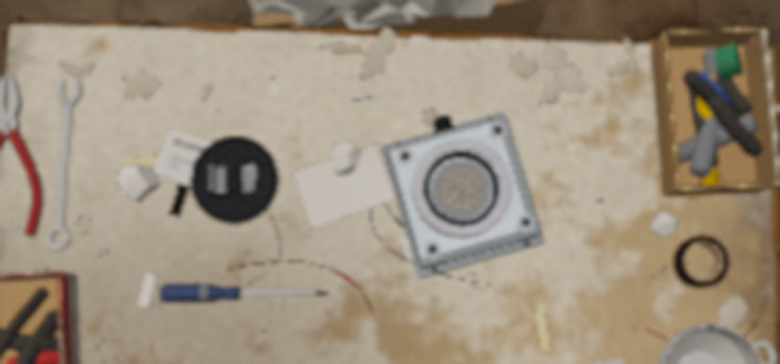

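View pics/scene1.png

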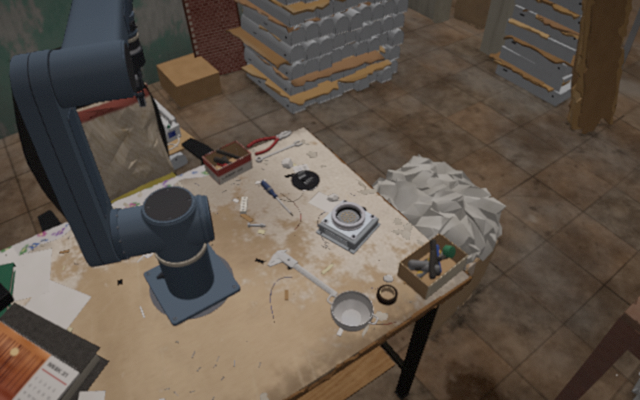

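Request:
jog_arm(motion="0.8 -0.9 0.2 0 0 0 85; 0.8 -0.9 0.2 0 0 0 85; 0.8 -0.9 0.2 0 0 0 85; 0.8 -0.9 0.2 0 0 0 85; 0.8 -0.9 0.2 0 0 0 85", squeeze=45)

```text
t: 1.52
tcp_pos: [0.2845, 0.3291, 0.2549]
tcp_rot: [0.0, 0.118, 0.993, 0.0]
wrist_force: [1.3, 0.0, -0.1]
finger_gap: 0.085
finger_force: 0.0
```

Request:
jog_arm(motion="0.8 -0.9 0 0 0 0 85; 0.8 -0.9 0 0 0 0 85; 0.8 -0.9 0 0 0 0 85; 0.8 -0.9 0 0 0 0 85; 0 0 0 0 0 0 85")

```text
t: 2.15
tcp_pos: [0.4133, 0.184, 0.254]
tcp_rot: [-0.0, 0.121, 0.993, -0.0]
wrist_force: [1.3, 0.3, -0.4]
finger_gap: 0.0848
finger_force: 0.0
```

```bash
cat > b.py <<'E'
from h import *
import sys
print(env.get_obs()['tcp_pos'],env.get_obs()['tcp_rot'])
p,R,t=snap('wrist');save(p,sys.argv[1]);print(-R.T@t)
for a in sys.argv[2:]:
    k,z=a.split(':');
    for r in env.pinpoint(p,k)[:2]: print(k,round(r['conf'],2),np.round(r['xy'],1),np.round(ray(p,R,t,r['xy'],float(z)),4))
E
python3 b.py w1.png cap:0 cap_fins:.0155
```

```text
[0.41328188 0.18395559 0.25398944] [-2.07807865e-05  1.21291115e-01  9.92616912e-01 -3.61610431e-04]
[0.3403857  0.20139749 0.41442547]
cap 0.96 [291.5 200.3] [0.4592 0.1382 0.    ]
cap_fins 0.81 [288.8 202.2] [0.4564 0.1364 0.0155]
cap_fins 0.2 [257.8 120.5] [0.3459 0.1272 0.0155]
```

View pics/w1.png

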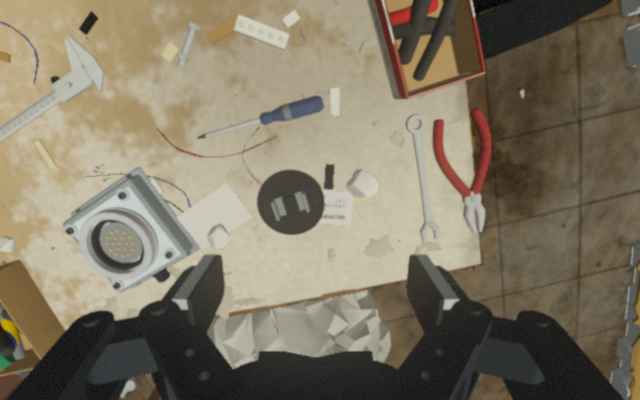

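```bash
cat > c.py <<'E'
import cv2,numpy as np
a=cv2.imread('pics/w1.png')
c1=cv2.resize(a[150:250,240:340],None,fx=4,fy=4,interpolation=cv2.INTER_CUBIC)
c2=cv2.resize(a[190:290,66:166],None,fx=4,fy=4,interpolation=cv2.INTER_CUBIC)
cv2.imwrite('pics/w1c.png',np.hstack([c1,c2]))
E
python3 c.py
```

```text
(no output)
```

View pics/w1c.png

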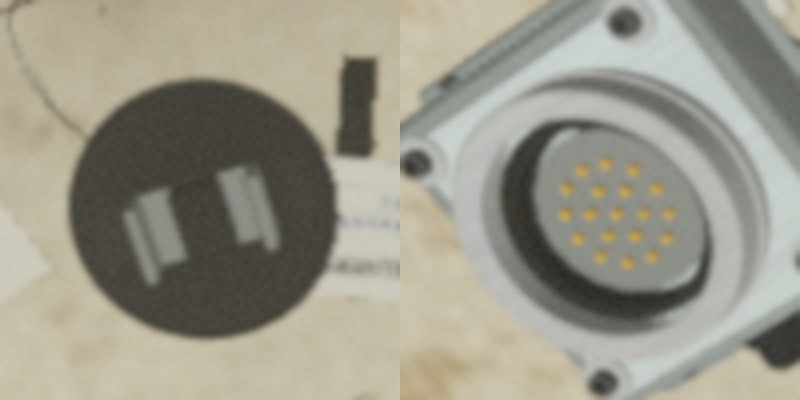

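```bash
cat > d.py <<'E'
from h import *
o=env.get_obs();p,R,t=snap('wrist')
m=env.masks_of(p,'cap')[0];M=m['pixels'].astype(np.uint8)
c=max(cv2.findContours(M,0,1)[0],key=cv2.contourArea);e=cv2.fitEllipse(cv2.convexHull(c));print(m['conf'],e,ray(p,R,t,e[0],.0148))
f=lambda x,y: ray(p,R,t,(240+x/4-.4,150+y/4-.4),.033)
for A,B in [((125,210),(155,285)),((250,167),(278,250))]:
    a,b=f(*A),f(*B);d=b-a;print(a,b,np.linalg.norm(d),'angle of x axis',np.degrees(np.arctan2(d[1],d[0])),(a+b)/2)
g=lambda x,y: ray(p,R,t,(240+x/4-.4,150+y/4-.4),.0155)
for A,B in [((168,190),(187,262)),((220,172),(240,243)),((140,195),(162,267))]:
    a,b=g(*A),g(*B);d=b-a;print(np.linalg.norm(d),'strip',np.degrees(np.arctan2(d[1],d[0])))
for k in ['tab_a','tab_b']:
    for r in env.pinpoint(p,k)[:2]: print(k,r)
y=q2R(o['tcp_rot']);print('tool x,y',y[:,0],y[:,1])
E
python3 d.py
```

```text
0.87 ((288.7987365722656, 203.64077758789062), (64.4963607788086, 68.14656066894531), 103.58256530761719) [0.45680095 0.13888384 0.0148    ]
[0.44411457 0.12033096 0.033     ] [0.47070845 0.122742   0.033     ] 0.026702952965080278 angle of x axis 5.18036450158459 [0.45741151 0.12153648 0.033     ]
[0.43974156 0.16211641 0.033     ] [0.46841365 0.16399863 0.033     ] 0.028733797866434038 angle of x axis 3.7558630447808086 [0.4540776  0.16305752 0.033     ]
0.02571423390250369 strip -1.1119619164616397
0.02529061947986627 strip 0.5304070996368244
0.025976597064701578 strip 0.6839418604851952Traceback (most recent call last):
  File "d.py", line 12, in <module>
    for r in env.pinpoint(p,k)[:2]: print(k,r)
             ~~~~~~~~~~~~^^^^^
ValueError: it knows: cap, cap_fins, dock, dock_mouth, dock_seal, driver_blue, spanner, tape_black
```

Request:
jog_arm(motion="0.27 -0.28 -0.6 0 0 4.1 85; 0.27 -0.28 -0.6 0 0 4.1 85; 0.27 -0.28 -0.6 0 0 4.1 85; 0.28 -0.28 -0.5 0 0 4.2 85; 0 0 0 0 0 0 85")

```text
t: 3.02
tcp_pos: [0.4537, 0.1418, 0.1606]
tcp_rot: [-0.002, -0.025, 1.0, -0.0]
wrist_force: [0.3, -0.2, 0.7]
finger_gap: 0.085
finger_force: 0.0
```

```bash
python3 b.py w2.png cap:0 cap_fins:.0155; cat > d.py <<'E'
from h import *
o=env.get_obs();p,R,t=snap('wrist');print(o['t'])
m=env.masks_of(p,'cap')[0];M=m['pixels'].astype(np.uint8)
c=max(cv2.findContours(M,0,1)[0],key=cv2.contourArea);e=cv2.fitEllipse(cv2.convexHull(c));print(m['conf'],m['box'],e,ray(p,R,t,e[0],.0148))
y=q2R(o['tcp_rot']);print('tool x,y',y[:,0],y[:,1])
E
python3 d.py
```

```text
[0.45368924 0.14176636 0.16058934] [-2.01671974e-03 -2.50060405e-02  9.99685243e-01 -2.12790935e-04]
[0.37929226 0.13727244 0.32133218]
cap 0.94 [313.8 183.2] [0.4604 0.1397 0.    ]
cap_fins 0.72 [313.1 186.8] [0.4602 0.139  0.0155]
3.175
0.85 [268.8, 138.9, 356.7, 222.3] ((311.78533935546875, 179.9587860107422), (87.6565170288086, 89.49237823486328), 98.49683380126953) [0.45644441 0.1382544  0.0148    ]
tool x,y [-0.99871323 -0.05069673 -0.00131042] [-5.06974613e-02  9.98713916e-01  5.31297311e-04]
```

View pics/w2.png

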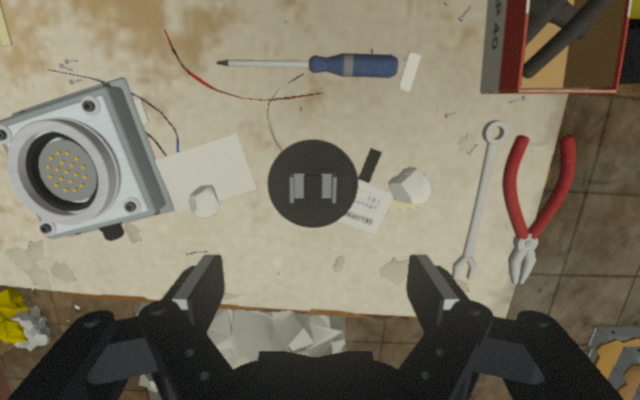

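Request:
jog_arm(motion="0.05 -0.03 -0.8 0 0 0 70; 0.05 -0.04 -0.8 0 0 0 70; 0 0 -0.8 0 0 0 70; 0 0 -0.6 0 0 0 70; 0 0 -0.2 0 0 0 70")

```text
t: 3.9
tcp_pos: [0.4582, 0.1389, 0.0335]
tcp_rot: [-0.001, -0.025, 1.0, -0.0]
wrist_force: [-0.4, 0.5, 0.3]
finger_gap: 0.07
finger_force: 0.0
```

Request:
jog_arm(motion="0 0 -0.05 0 0 0 55; 0 0 0 0 0 0 46; 0 0 0 0 0 0 46")

```text
t: 4.28
tcp_pos: [0.4604, 0.1388, 0.0338]
tcp_rot: [0.001, -0.025, 1.0, 0.0]
wrist_force: [-1.3, -0.1, -0.7]
finger_gap: 0.0455
finger_force: 0.0
```

```bash
python3 b.py w3.png; python3 - <<'E'
import cv2
a=cv2.imread('pics/w3.png')[140:400,180:460];cv2.imwrite('pics/w3c.png',cv2.resize(a,None,fx=2,fy=2))
E
```

```text
[0.46035129 0.13879138 0.03375174] [ 1.19456247e-03 -2.50479587e-02  9.99685525e-01  1.51444468e-04]
[0.38493295 0.13414926 0.19401034]
```

View pics/w3c.png

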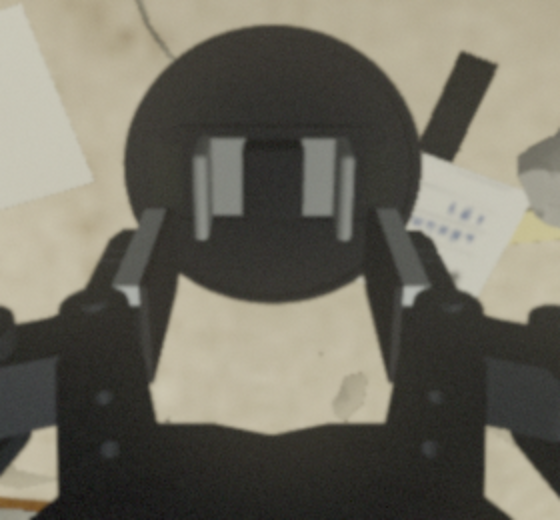

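```bash
cat > e.py <<'E'
from h import *
p,R,t=snap('wrist');o=env.get_obs();Q=q2R(o['tcp_rot']);print(o['tcp_pos'],o['wrist_force'])
u=lambda x,y:(180+x/2-.25,140+y/2-.25)
for q,z in [((202,155),.033),((202,240),.033),((345,155),.033),((345,240),.033),((228,140),.0155),((228,216),.0155),((320,216),.0155),((320,140),.0155)]: print(q,ray(p,R,t,u(*q),z))
for d in [[0,0,.011],[.011,.023,.011],[-.011,.023,.011],[.011,.023,.0],[.011,.023,-.03],[-.011,.023,-.03]]:
    w=proj(p,R,t,o['tcp_pos']+Q@np.array(d))[0];print(d,(w-[180,140])*2)
m=env.masks_of(p,'cap')[0]
print(m['conf'],[env.pinpoint(p,'cap_fins')[0][k] for k in('conf','xy')])
for s in env.pinpoint(p,'cap_fins')[:1]:print(ray(p,R,t,s['xy'],.0155))
for q in [(272,25),(272,302),(125,163),(420,163)]: print(q,ray(p,R,t,u(*q),.0155))
E
python3 e.py
```

```text
[0.46000891 0.13874049 0.03331135] [0.31234668 0.45399316 0.12246618]
(202, 155) [0.44622184 0.11862694 0.033     ]
(202, 240) [0.47182286 0.11906045 0.033     ]
(345, 155) [0.44427476 0.15712135 0.033     ]
(345, 240) [0.46978564 0.15933552 0.033     ]
(228, 140) [0.44776292 0.1245608  0.0155    ]
(228, 216) [0.47258778 0.12530107 0.0155    ]
(320, 216) [0.47115457 0.15364352 0.0155    ]
(320, 140) [0.44638506 0.15180345 0.0155    ]
[0, 0, 0.011] [273.22039169 189.06192155]
[0.011, 0.023, 0.011] [353.30167892 153.78061645]
[-0.011, 0.023, 0.011] [350.33204248 223.00431707]
[0.011, 0.023, 0.0] [358.31725791 167.99265371]
[0.011, 0.023, -0.03] [375.65130554 217.20607319]
[-0.011, 0.023, -0.03] [370.75078269 301.16723098]
0.61 [0.65, [317.6, 228.9]]
[0.45928964 0.13933166 0.0155    ]
(272, 25) [0.41296611 0.13584767 0.0155    ]
(272, 302) [0.50260643 0.14042458 0.0155    ]
(125, 163) [0.45667419 0.09380351 0.0155    ]
(420, 163) [0.45219053 0.18242378 0.0155    ]
```

Request:
jog_arm(motion="0 0 0 0 0 0 36; 0 0 0 0 0 0 30; 0 0 0 0 0 0 30", squeeze=40)

```text
t: 4.95
tcp_pos: [0.4592, 0.1386, 0.0324]
tcp_rot: [-0.0, -0.025, 1.0, -0.0]
wrist_force: [0.4, 0.2, 0.2]
finger_gap: 0.0303
finger_force: 0.0
```

```bash
python3 b.py w4.png; python3 - <<'E'
import cv2
a=cv2.imread('pics/w4.png')[140:400,180:460];cv2.imwrite('pics/w4c.png',cv2.resize(a,None,fx=2,fy=2))
E
```

```text
[0.45923669 0.13862466 0.03235708] [-5.11639511e-05 -2.50968541e-02  9.99685023e-01 -2.67237960e-06]
[0.38421461 0.13403425 0.19280434]
```

View pics/w4c.png

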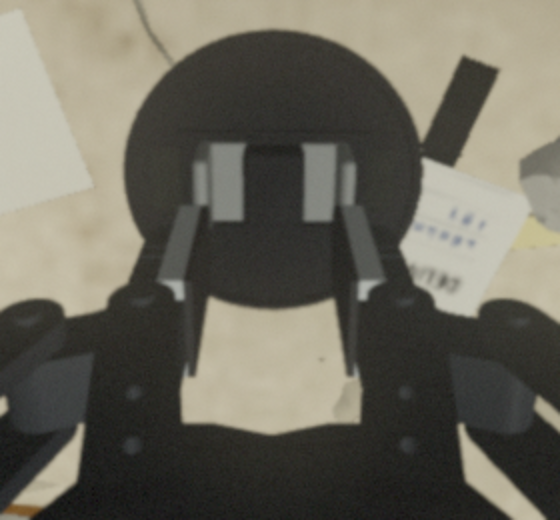

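Request:
jog_arm(motion="0 0 0 0 0 0 45; 0 0 0 0 0 0 58; 0 0 -0.1 0 0 0 58; 0 0 -0.1 0 0 0 58; 0 0 -0.05 0 0 0 58")

```text
t: 5.62
tcp_pos: [0.4589, 0.1386, 0.0218]
tcp_rot: [-0.0, -0.025, 1.0, -0.0]
wrist_force: [0.3, 0.1, -0.0]
finger_gap: 0.0577
finger_force: 0.0
```

```bash
cat > f.py <<'E'
from h import *
o=env.get_obs();Q=q2R(o['tcp_rot']);print(o['t'],o['tcp_pos'],o['wrist_force'],o['joint_positions'],o['qd'])
p,R,t=snap('wrist');T=np.array(p['tool_from_camera']);print(T,p['intrinsics'])
E
python3 f.py
```

```text
5.625 [0.4588743  0.13856832 0.02182794] [ 0.27575439  0.12406443 -0.04458227] [ 1.53222580e-01 -2.11167703e-02 -3.56660043e-01  1.23613528e+00
  2.94642830e-05  1.03045605e-01] [-0.00067754  0.01065951 -0.0167522  -0.03146513  0.0002632   0.00056132]
[[ 1.86846963e-04 -9.55447361e-01 -2.95161491e-01  7.51751000e-02]
 [ 9.99999764e-01  3.73865920e-04 -5.77183314e-04 -8.20697717e-04]
 [ 6.61819097e-04 -2.95161313e-01  9.55447205e-01 -1.60439616e-01]
 [ 0.00000000e+00  0.00000000e+00  0.00000000e+00  1.00000000e+00]] [[318.48315936   0.         315.09642168]
 [  0.         318.48315936 198.61838515]
 [  0.           0.           1.        ]]
```

Request:
jog_arm(motion="0 0 -0.1 0 0 0 58; 0 0 -0.1 0 0 0 58; 0 0 -0.05 0 0 0 58; 0 0 0 0 0 0 46; 0 0 0 0 0 0 40")

```text
t: 6.3
tcp_pos: [0.4593, 0.1386, 0.0127]
tcp_rot: [-0.0, -0.025, 1.0, 0.0]
wrist_force: [-0.6, -0.2, 0.5]
finger_gap: 0.0403
finger_force: 5.5
```

Request:
jog_arm(motion="0 0 0 0 0 0 40; 0 0 0 0 0 0 40")

```text
t: 6.55
tcp_pos: [0.4593, 0.1386, 0.0127]
tcp_rot: [0.0, -0.025, 1.0, 0.0]
wrist_force: [-1.8, -0.2, 2.3]
finger_gap: 0.0405
finger_force: 5.5
```

Request:
jog_arm(motion="0 0 0 0 0 0 50; 0 0 -0.06 0 0 0 50; 0 0 -0.06 0 0 0 50")

```text
t: 6.92
tcp_pos: [0.4593, 0.1386, 0.0073]
tcp_rot: [-0.0, -0.025, 1.0, -0.0]
wrist_force: [0.4, -0.8, -0.0]
finger_gap: 0.0497
finger_force: 0.0
```

```bash
python3 b.py w5.png; python3 - <<'E'
import cv2
a=cv2.imread('pics/w5.png')[140:400,180:460];cv2.imwrite('pics/w5c.png',cv2.resize(a,None,fx=2,fy=2))
E
```

```text
[0.45928723 0.13859934 0.00732307] [-4.20327045e-06 -2.50452704e-02  9.99686318e-01 -1.90252559e-06]
[0.38424968 0.13401603 0.16776323]
```

View pics/w5c.png

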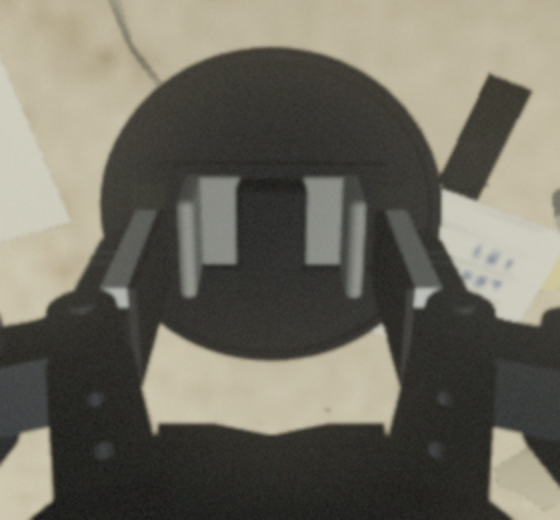

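Request:
jog_arm(motion="0 0 -0.04 0 0 0 50; 0 0 -0.03 0 0 0 50; 0 0 0 0 0 0 50")

```text
t: 7.35
tcp_pos: [0.4592, 0.1386, 0.0047]
tcp_rot: [-0.0, -0.025, 1.0, -0.0]
wrist_force: [0.1, 0.2, -0.0]
finger_gap: 0.0501
finger_force: 0.0
```

Request:
jog_arm(motion="0 0 -0.04 0 0 0 50; 0 0 -0.03 0 0 0 50; 0 0 0 0 0 0 50")

```text
t: 7.72
tcp_pos: [0.4591, 0.1386, 0.0018]
tcp_rot: [-0.0, -0.025, 1.0, -0.0]
wrist_force: [-0.0, -0.2, 0.5]
finger_gap: 0.0499
finger_force: 0.0
```

Request:
jog_arm(motion="0 0 0 0 0 0 44; 0 0 0 0 0 0 40; 0 0 0 0 0 0 40")

```text
t: 8.1
tcp_pos: [0.4594, 0.1386, 0.0024]
tcp_rot: [0.0, -0.025, 1.0, 0.0]
wrist_force: [0.4, 0.4, 2.7]
finger_gap: 0.04
finger_force: 5.7
```

Request:
jog_arm(motion="0 0 0.03 0 0 0 38; 0 0 0.02 0 0 0 32; 0 0 0 0 0 0 20; 0 0 0 0 0 0 20; 0 0 0 0 0 0 20", squeeze=45)

```text
t: 8.72
tcp_pos: [0.4593, 0.1386, 0.004]
tcp_rot: [-0.0, -0.025, 1.0, 0.0]
wrist_force: [-0.5, -0.2, 0.6]
finger_gap: 0.031
finger_force: 44.9
```

Request:
jog_arm(motion="0 0 0.3 0 0 0 20; 0 0 0.5 0 0 0 20; 0 0 0.7 0 0 0 20; 0 0 0.7 0 0 0 20; 0 0 0.3 0 0 0 20")

```text
t: 9.35
tcp_pos: [0.4606, 0.1388, 0.1065]
tcp_rot: [0.002, -0.025, 1.0, 0.0]
wrist_force: [-0.2, -0.4, -0.7]
finger_gap: 0.0312
finger_force: 44.7
```

```bash
cat > g.py <<'E'
from h import *
import sys
o=env.get_obs();print(o['t'],o['tcp_pos'],o['tcp_rot'],o['wrist_force'],o['finger_gap'])
p,R,t=snap('wrist');save(p,sys.argv[1])
for k,z in [('dock_mouth',.06),('dock_seal',.052),('dock',0),('cap_fins',o['tcp_pos'][2]+.012)]:
    for r in env.pinpoint(p,k)[:1]: print(k,round(r['conf'],2),np.round(r['xy'],1),np.round(ray(p,R,t,r['xy'],z),4))
E
python3 g.py w6.png
```

```text
9.35 [0.46062002 0.13884918 0.10652128] [ 1.87427301e-03 -2.51062372e-02  9.99682997e-01  2.63746312e-04] [-0.19184135 -0.42031013 -0.66574486] 0.031182415170840406
dock_seal 0.9 [  9.  177.7] [ 0.4474 -0.0876  0.052 ]
dock 0.89 [ 55.  166.6] [ 0.4503 -0.0932  0.    ]
cap_fins 0.74 [317.  254.2] [0.4613 0.139  0.1185]
```

Request:
jog_arm(motion="0 -0.6 0 0 0 0 20; 0 -0.8 0 0 0 0 20; 0 -0.8 0 0 0 0 20; 0 -0.6 0 0 0 0 20; 0 0 0 0 0 0 20")

```text
t: 10.22
tcp_pos: [0.4582, 0.0255, 0.1024]
tcp_rot: [-0.001, -0.024, 1.0, 0.0]
wrist_force: [0.4, 0.8, -0.3]
finger_gap: 0.0309
finger_force: 44.8
```

```bash
python3 g.py w7.png; python3 - <<'E'
import cv2,numpy as np
a=cv2.imread('pics/w7.png')[100:300,40:440];cv2.imwrite('pics/w7c.png',cv2.resize(a,None,fx=2,fy=2,interpolation=2))
E
```

```text
10.225 [0.45821151 0.02549168 0.1024302 ] [-1.43177027e-03 -2.36555105e-02  9.99719136e-01  1.24286023e-04] [ 0.42541391  0.76561204 -0.31562201] 0.030870711038974444
dock_mouth 0.93 [146.8 194.6] [ 0.4482 -0.0896  0.06  ]
dock_seal 0.76 [155.1 194.3] [ 0.4503 -0.088   0.052 ]
dock 0.86 [182.6 175.5] [ 0.4488 -0.0891  0.    ]
cap_fins 0.79 [316.  251.5] [0.4575 0.025  0.1144]
```

View pics/w7c.png

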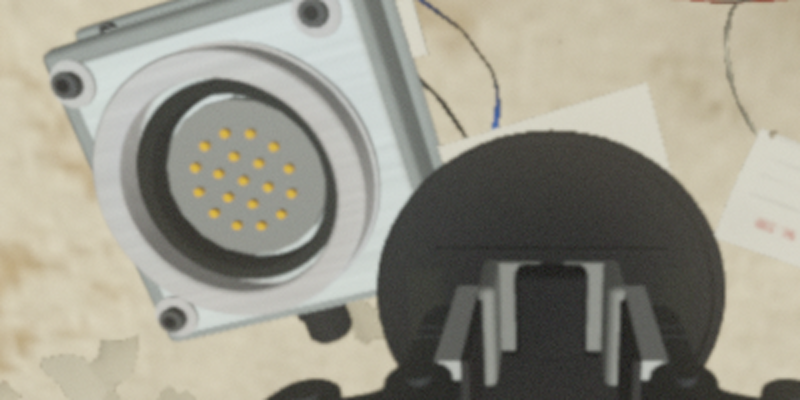

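```bash
cat > r.py <<'E'
from h import *
p=env.camera('wrist');K=p['intrinsics']
def P(pos,q):
    T=np.eye(4);T[:3,:3]=q2R(q);T[:3,3]=pos;C=np.linalg.inv(T@np.array(p['tool_from_camera']));return C[:3,:3],C[:3,3]
o=env.get_obs();print(o['t'],o['tcp_pos'])
V=[('w1.png',*P([0.41328188,0.18395559,0.25398944],[-2.07807865e-05,1.21291115e-01,9.92616912e-01,-3.61610431e-04])),
('w7.png',*P([0.45821151,0.02549168,0.1024302],[-1.43177027e-03,-2.36555105e-02,9.99719136e-01,1.24286023e-04]))]
save(p,'w8.png');V.append(('w8.png',*P(o['tcp_pos'],o['tcp_rot'])))
th=np.linspace(0,2*np.pi,180,endpoint=False)
for f,R,t in V:
    g=cv2.GaussianBlur(cv2.imread('pics/'+f,0).astype(np.float32),(0,0),1.0)
    def circ(x,y,r,z=.06): return proj(p,R,t,np.c_[x+r*np.cos(th),y+r*np.sin(th),0*th+z]).astype(np.float32)
    S=lambda c: cv2.remap(g,c[None,:,0],c[None,:,1],1)[0]
    for rs in [(.0375,),(.047,),(.0375,.047)]:
        best=[]
        for x in np.arange(.436,.466,.0005):
            for y in np.arange(-.105,-.075,.0005):
                s=sum(np.mean(np.clip(np.abs(S(circ(x,y,r+.0012))-S(circ(x,y,r-.0012))),0,25)) for r in rs);best.append((s,x,y))
        best.sort();print(f,rs,np.round(best[-1],4),np.round(best[-5],4))
E
python3 r.py
```

```text
10.525 [0.45908569 0.02737095 0.10371024]
w1.png (0.0375,) [23.877   0.448  -0.0845] [23.7248  0.448  -0.085 ]
w1.png (0.047,) [15.3123  0.4375 -0.0885] [15.2561  0.437  -0.0875]
w1.png (0.0375, 0.047) [35.3246  0.4435 -0.0755] [35.0769  0.4475 -0.0845]
w7.png (0.0375,) [23.4956  0.4495 -0.085 ] [23.3274  0.4495 -0.0845]
w7.png (0.047,) [16.6668  0.4475 -0.0855] [16.3002  0.449  -0.0755]
w7.png (0.0375, 0.047) [39.1594  0.448  -0.0855] [38.5594  0.448  -0.085 ]
w8.png (0.0375,) [23.5427  0.45   -0.0855] [23.3557  0.45   -0.085 ]
w8.png (0.047,) [16.5915  0.448  -0.0855] [16.0532  0.4475 -0.085 ]
w8.png (0.0375, 0.047) [39.0761  0.448  -0.0855] [38.4746  0.4475 -0.086 ]
```

```bash
cat > s.py <<'E'
from h import *
o=env.get_obs();p,R,t=snap('wrist');print(o['tcp_pos'],o['tcp_rot'])
th=np.radians(np.arange(95,266,2));g=cv2.GaussianBlur(cv2.cvtColor(p['color'],cv2.COLOR_RGB2GRAY).astype(np.float32),(0,0),1.0)
S=lambda c: cv2.remap(g,c[None,:,0],c[None,:,1],1)[0]
X,Y,Z=o['tcp_pos'];b=[]
for z in np.arange(Z+.004,Z+.020,.001):
  for x in np.arange(X-.008,X+.008,.0005):
    for y in np.arange(Y-.006,Y+.006,.0005):
      C=lambda r:proj(p,R,t,np.c_[x+r*np.cos(th),y+r*np.sin(th),0*th+z]).astype(np.float32)
      b.append((np.mean(np.clip(S(C(.0462))-S(C(.0438)),0,40)),x-X,y-Y,z-Z))
b=np.array(b)
for z in np.unique(np.round(b[:,3],4)):
    q=b[np.abs(b[:,3]-z)<1e-4];print(np.round(q[q[:,0].argmax()],4))
E
python3 s.py
```

```text
[0.45908569 0.02737095 0.10371024] [-2.60832693e-04 -2.57104720e-02  9.99669388e-01  1.34408157e-04]
[ 3.93979e+01 -5.00000e-04 -1.00000e-03  4.00000e-03]
[ 3.98741e+01 -1.00000e-03 -1.00000e-03  5.00000e-03]
[ 4.e+01 -1.e-03 -1.e-03  6.e-03]
[ 4.e+01 -1.e-03 -1.e-03  7.e-03]
[ 4.0e+01 -1.5e-03 -5.0e-04  8.0e-03]
[ 4.0e+01 -1.5e-03 -5.0e-04  9.0e-03]
[ 4.0e+01 -1.5e-03 -5.0e-04  1.0e-02]
[ 4.0e+01 -1.5e-03 -1.0e-03  1.1e-02]
[ 4.0e+01 -2.0e-03 -5.0e-04  1.2e-02]
[ 4.0e+01 -2.0e-03 -5.0e-04  1.3e-02]
[ 4.0e+01 -2.0e-03 -5.0e-04  1.4e-02]
[ 4.0e+01 -2.0e-03 -5.0e-04  1.5e-02]
[ 4.0e+01 -2.0e-03 -1.0e-03  1.6e-02]
[ 4.0e+01 -1.5e-03 -1.0e-03  1.7e-02]
[ 3.92209e+01 -1.00000e-03 -1.00000e-03  1.80000e-02]
[ 3.82574e+01 -1.00000e-03 -1.50000e-03  1.90000e-02]
```

Request:
jog_arm(motion="-0.05 -0.6 0 0 0 0 20; -0.06 -0.8 0 0 0 0 20; -0.06 -0.8 0 0 0 0 20; -0.06 -0.6 0 0 0 0 20; 0 0 0 0 0 0 20")

```text
t: 11.2
tcp_pos: [0.4502, -0.0862, 0.1041]
tcp_rot: [0.0, -0.024, 1.0, -0.0]
wrist_force: [0.1, 0.6, -1.0]
finger_gap: 0.0309
finger_force: 44.8
```

Request:
jog_arm(motion="0 0 -0.2 0 0 0 20; 0 0 -0.3 0 0 0 20; 0 0 -0.15 0 0 0 20; 0 0 0 0 0 0 20; 0 0 0 0 0 0 20")

```text
t: 11.82
tcp_pos: [0.4502, -0.0852, 0.0781]
tcp_rot: [0.0, -0.025, 1.0, -0.0]
wrist_force: [0.7, -0.7, -0.6]
finger_gap: 0.0309
finger_force: 44.8
```

```bash
python3 -c "
from h import *
o=env.get_obs();print(o['tcp_pos'],o['tcp_rot'],o['wrist_force'],o['moment'],o['finger_gap'],o['t'])
p,R,t=snap('wrist');save(p,'w9.png')"
```

```text
[ 0.45018189 -0.0852166   0.07809737] [ 8.13248959e-05 -2.52632280e-02  9.99680830e-01 -1.30645156e-05] [ 0.72839403 -0.66700815 -0.63429729] [-0.01304883  0.04592986  0.05882051] 0.030851053835650212 11.825
```

Request:
jog_arm(motion="0 0 -0.15 0 0 0 20; 0 0 -0.1 0 0 0 20; 0 0 -0.05 0 0 0 20; 0 0 0 0 0 0 20")

```text
t: 12.38
tcp_pos: [0.4498, -0.0853, 0.0657]
tcp_rot: [-0.0, -0.025, 1.0, 0.0]
wrist_force: [0.2, -0.0, -0.9]
finger_gap: 0.031
finger_force: 44.8
```

Request:
jog_arm(motion="0 0 -0.025 0 0 0 20; 0 0 -0.025 0 0 0 20; 0 0 0 0 0 0 20")

```text
t: 12.75
tcp_pos: [0.4501, -0.0854, 0.064]
tcp_rot: [-0.0, -0.025, 1.0, -0.0]
wrist_force: [-0.1, -0.3, -0.5]
finger_gap: 0.0312
finger_force: 44.8
```

Request:
jog_arm(motion="0 0 -0.03 0 0 0 20; 0 0 -0.02 0 0 0 20; 0 0 0 0 0 0 20")

```text
t: 13.12
tcp_pos: [0.4499, -0.0853, 0.0619]
tcp_rot: [-0.0, -0.025, 1.0, 0.0]
wrist_force: [-0.2, -0.1, -1.6]
finger_gap: 0.031
finger_force: 44.8
```

Request:
jog_arm(motion="0 0 -0.03 0 0 0 20; 0 0 -0.02 0 0 0 20; 0 0 0 0 0 0 20")

```text
t: 13.5
tcp_pos: [0.4499, -0.0853, 0.0598]
tcp_rot: [-0.0, -0.025, 1.0, 0.0]
wrist_force: [0.2, 1.0, -1.4]
finger_gap: 0.0312
finger_force: 44.8
```

Request:
jog_arm(motion="0 0 -0.03 0 0 0 20; 0 0 -0.02 0 0 0 20; 0 0 0 0 0 0 20")

```text
t: 13.88
tcp_pos: [0.45, -0.0853, 0.0579]
tcp_rot: [-0.0, -0.025, 1.0, 0.0]
wrist_force: [-0.9, 0.5, -1.5]
finger_gap: 0.031
finger_force: 44.9
```

Request:
jog_arm(motion="0 0 -0.03 0 0 0 20; 0 0 -0.02 0 0 0 20; 0 0 0 0 0 0 20")

```text
t: 14.25
tcp_pos: [0.45, -0.0853, 0.0559]
tcp_rot: [-0.0, -0.025, 1.0, 0.0]
wrist_force: [-1.3, 0.8, 0.5]
finger_gap: 0.0309
finger_force: 45.0
```

Request:
jog_arm(motion="0 0 -0.03 0 0 0 20; 0 0 -0.02 0 0 0 20; 0 0 0 0 0 0 20")

```text
t: 14.62
tcp_pos: [0.4501, -0.0853, 0.0545]
tcp_rot: [0.0, -0.025, 1.0, -0.0]
wrist_force: [-2.3, 1.7, 3.4]
finger_gap: 0.0312
finger_force: 46.0
```

Request:
jog_arm(motion="0 0 -0.02 0 0 0 20; 0 0 -0.01 0 0 0 20; 0 0 0 0 0 0 20")

```text
t: 15.0
tcp_pos: [0.4502, -0.0854, 0.0536]
tcp_rot: [0.0, -0.025, 1.0, -0.0]
wrist_force: [-3.5, 1.7, 5.9]
finger_gap: 0.0308
finger_force: 46.4
```

Request:
jog_arm(motion="-0.02 0.01 -0.03 0 0 0 20; 0 0 -0.02 0 0 0 20; 0 0 0 0 0 0 20")

```text
t: 15.38
tcp_pos: [0.4502, -0.0854, 0.0525]
tcp_rot: [0.001, -0.025, 1.0, -0.001]
wrist_force: [-3.5, 0.8, 9.7]
finger_gap: 0.0313
finger_force: 46.9
```

Request:
jog_arm(motion="0 0 -0.02 0 0 0 20; 0 0 0 0 0 0 20")

```text
t: 15.62
tcp_pos: [0.4504, -0.0854, 0.052]
tcp_rot: [0.001, -0.025, 1.0, -0.001]
wrist_force: [-3.6, 1.6, 9.6]
finger_gap: 0.0309
finger_force: 47.2
```

Request:
jog_arm(motion="0 0 -0.03 0 0 0 20; 0 0 0 0 0 0 20; 0 0 0 0 0 0 20")

```text
t: 16.0
tcp_pos: [0.4512, -0.0856, 0.0517]
tcp_rot: [0.002, -0.025, 1.0, -0.001]
wrist_force: [-3.6, 2.1, 12.0]
finger_gap: 0.0312
finger_force: 47.8
```

Request:
jog_arm(motion="0 0 -0.03 0 0 0 20; 0 0 0 0 0 0 20; 0 0 0 0 0 0 20")

```text
t: 16.38
tcp_pos: [0.4522, -0.086, 0.0517]
tcp_rot: [0.003, -0.025, 1.0, -0.001]
wrist_force: [-3.2, 1.6, 15.7]
finger_gap: 0.031
finger_force: 48.5
```

Request:
jog_arm(motion="0 0 0 0 0 0 36; 0 0 0 0 0 0 40; 0 0 0 0 0 0 44; 0 0 0 0 0 0 50; 0 0 0 0 0 0 54")

```text
t: 17.0
tcp_pos: [0.4488, -0.085, 0.0468]
tcp_rot: [-0.001, -0.025, 1.0, 0.0]
wrist_force: [-0.1, -0.1, 0.1]
finger_gap: 0.0542
finger_force: 0.0
```

Request:
jog_arm(motion="0 0 0.1 0 0 0 58; 0 0 0.2 0 0 0 60; 0 0 0.6 0 0 0 60; 0 0 0.8 0 0 0 60; 0 0 0.8 0 0 0 60")

```text
t: 17.62
tcp_pos: [0.4493, -0.085, 0.149]
tcp_rot: [0.0, -0.025, 1.0, -0.0]
wrist_force: [0.3, 0.7, 0.5]
finger_gap: 0.06
finger_force: 0.0
```

```bash
python3 g.py w10.png; python3 - <<'E'
import cv2
a=cv2.imread('pics/w10.png')[100:340,180:460];cv2.imwrite('pics/w10c.png',cv2.resize(a,None,fx=2,fy=2,interpolation=2))
E
```

```text
17.625 [ 0.44927551 -0.08501695  0.14900566] [ 1.63114820e-04 -2.50946961e-02  9.99685059e-01 -1.11687375e-04] [0.25796076 0.68630507 0.5217551 ] 0.059990399672862904
cap_fins 0.7 [313.4 200.7] [ 0.4211 -0.0882  0.161 ]
```

View pics/w10c.png

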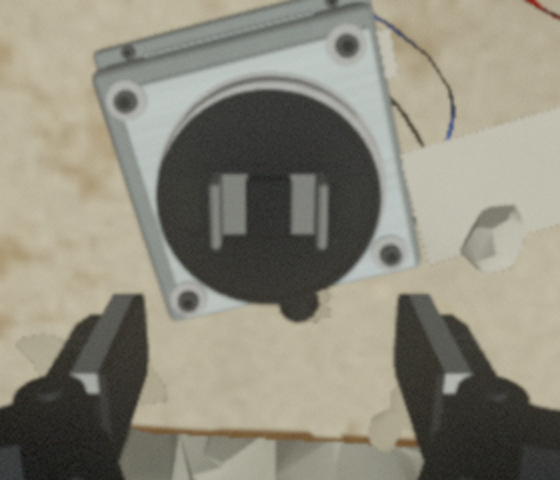

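```bash
cat > v.py <<'E'
from h import *
from scipy.optimize import least_squares
p,R,t=snap('wrist')
m=env.masks_of(p,'cap')[0];c=max(cv2.findContours(m['pixels'].astype(np.uint8),0,1)[0],key=cv2.contourArea)
e=cv2.fitEllipse(cv2.convexHull(c));print(m['conf'],e)
th=np.linspace(0,6.28,60)
for z in [.060,.0655,.070,.075]:
    q=cv2.fitEllipse(proj(p,R,t,np.c_[.449+.045*np.cos(th),-.0855+.045*np.sin(th),0*th+z]).astype(np.float32));print(z,q)
E
python3 v.py
```

```text
0.77 ((314.2655334472656, 198.05999755859375), (108.99776458740234, 113.39104461669922), 89.19384002685547)
0.06 ((315.65447998046875, 194.02186584472656), (106.08383178710938, 110.66552734375), 89.78878021240234)
0.0655 ((315.66156005859375, 195.9030303955078), (108.08023071289062, 112.95735931396484), 89.79486083984375)
0.07 ((315.66754150390625, 197.4991455078125), (109.76890563964844, 114.90393829345703), 89.7996597290039)
0.075 ((315.6744689941406, 199.3361053466797), (111.70645141601562, 117.14659118652344), 89.8047103881836)
```

```bash
python3 -c "
from workcell import env
print(env.finish_job())"
```

```text
the job is handed in; nothing more can be done
None
```

The dust cap is on the docking socket and looks latched: it was pressed home at about 16 N before I let the tabs go. The last picture shows the tabs sprung out and the flange at the latched height, about 65 mm. The job was handed in at about 18 s; I did not tug the cap to test the lock.

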